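# Load a wheel blank into the toy maker's spring magazine

### The job

Load the solid pale wooden wheel blank into the spring magazine: set it flat on the mouth between the four rods and press it down until the two brass catches snap over it, so that it stays locked under them on top of the dark blank that is already inside. Let go of everything, and leave the other dark blank lying where it is on the table.

Things in the scene. Friction and masses are not known exactly. Their poses are not given: they have to be found in the camera images.
- pale_center (a point): Centre (half-way up) of the solid pale wooden wheel blank, a loose disc 54 mm across and 24 mm thick, about 45 g, flat on the table, z along its axis. A pale ring of the same outer size, with a hole, lies nearby: not the blank.
- magazine: Magazine fixed to the table. Origin on the stack's axis at table level, z up. Yellow base 150 x 90 mm (x, y). Four steel rods on the diagonals, tops flared (to 48 mm from the axis, 123 mm high). A brass catch at +x and -x, 16 mm wide, inner ends 20 mm from the axis, flat underside 90 mm high, sloping top to 108 mm; +y and -y sides open for fingers. A dark blank inside, top at 90 mm.
- follower (a joint): Spring plate under the stack, m, growing downwards: 0 with one blank, 0.024 with two, 0.036 at its stop. A blank set on the mouth within 8 mm of the axis rests on the catches' slopes, underside about 101 mm high. Pressed in its middle with the closed gripper (about 5 N, up to 15 N off centre) it spreads the catches, which spring back once its top is under 90 mm; it can go 10 mm lower.
- dark_center (a point): Centre (half-way up) of the loose dark wooden blank of the same size (54 x 24 mm) that lies on the table; to be left alone.

How it is judged (in metres and radians):
At the end, for the whole second after the job is handed in: The pale blank is flat (10 degrees) in the magazine, within 10 mm of its axis, its centre 70 to 81 mm above the table (locked under the catches), on top of the blank inside: follower down over 19 mm and at rest. The loose dark blank is within 30 mm of its start (horizontal distance between pale_center and magazine below 0.01 m and z of pale_center in the frame of magazine between 0.07 and 0.081 m and angle between the z axis of pale_center and the z axis of magazine, either way round below 0.17 rad and value of joint follower above 0.019 m and velocity of joint follower between -0.01 and 0.01 m/s and distance of dark_center from where it was at the start of the episode below 0.03 m); the robot touches nothing.
It fails at once if the loose dark blank is moved by more than 30 mm (distance of dark_center from where it was at the start of the episode above 0.03 m).
It also fails if it takes over 53 s, if anything falls off the work surface, if the arm or the gripper's body presses on something with over 40 N, if the wrist force passes 120 N, or if a joint passes its speed limit or range.

### The arm

A 6-joint arm with a two-finger parallel gripper is mounted at the origin on the work surface. World frame = base frame: x ahead of the robot, y to its left, z up, the work surface at z = 0. Lengths are in m, angles in degrees, forces in N, time in s.
With the tool pointing down it reaches from about 0.375 to 0.9 m from the base axis. Payload 3.1 kg.
Tool frame: the origin (TCP) lies on the centre line of the jaws, within the pads' length; the fingertips stand 25 mm ahead of it and the grasp point (between the pads) lies 6 mm ahead of it; z points along the fingers, y is the line along which they close (so a half turn about z gives the same grasp; the last joint's range is limited). The gripper opens to 87 mm and grips with 3 to 60 N. Pads are 19 mm wide; open, the fingers measure 117 mm over their backs; the gripper's body (75 mm by 190 mm) begins 51 mm behind the grasp point.
Start: joints at [66.148, 30.224, 82.088, -0, 67.689, -10.227], TCP at [0.147, 0.607, 0.248] pointing down, gripper open.
Joint ranges: [-176.69, 176.69], [-43.24, 126.21], [12.49, 139.97], [-82, 262], [0, 151.66], [-163.58, 163.58]. Speed limits (degrees/s): [159.86, 159.86, 180, 180, 180, 180].

### API

Orientations are given as a 3x3 rotation matrix whose columns are the frame's x, y, z axes.
In Python, from rig import bot, cams, models gives the robot as it stands. The module is installed in compiled form; this text tells all that it offers.
- The arm moves only by the shell command python3 -m handwheel 'ROWS' [OPENING]. ROWS is JSON, a list of rows, each a list of 6 numbers: the shift along the world's x, y, z each as a share of 1 m, from -1 to 1, then the turn, a rotation vector about the world's x, y, z each as a share of 2 rad, from -1 to 1. In form: [[dx, dy, dz, wx, wy, wz], ...]. A call has exactly 8 rows; each row is the pose to reach, as a shift and turn from the pose commanded when the call began; what a row does not reach only later rows make up. A row lasts 1/12 s, in which the tool goes at most 41.7 mm and 7.16 degrees, less where a joint would pass 70% of its speed; a pose out of reach is approached as far as the arm can. A call with a number of a shift or a turn outside -1 to 1 is refused whole. A call with a gripper value outside its range is refused whole. OPENING is the opening, from -1 (shut) to 1 (fully open), so that 0 is half open, set as the call begins (- or left out, the last holds). The fingers move at their own pace and stop on an object; the grip force is fixed at half the most. Time passes only in rows, so rows that repeat a pose let the fingers close, or fill a call up. It gives the time, the measured TCP pose, the force, the opening and the grip force at its end, in the units of the state.
- bot.read_state(): the state, without advancing time (a new reading comes with each control period).
- cams.capture(name): name is "scene" or "top"; returns (picture, depth): 384x512x3 uint8, blue, green, red; 384x512 float32, m along the optical axis (not along the pixel's ray), 0 where there is no reading.
- cams.calibration(name): a dict with "mtx" (3x3 intrinsics, pixels), "R" (3x3) and "t" (3): a world point X has camera coordinates R X + t. Camera axes: x right, y down, z forward; pixel columns grow to the right and rows downward; lengths in m; the calibration is good to about 2 mm. A picture is of the moment at which its call begins. calibration takes no time and is no camera call.
- bot.hand_in(): hands the job in; it is judged then, once.
Trained networks look in the newest picture that a camera, given by its name, has taken for a name from the list of things; names that differ only in an ending like _2 or _b are one class to them, and where a whole thing is asked for, a point or a joint stands for the part that bears it (a point fixed in the world has none). Each returns a list of dicts, best first, with "conf" (0 to 1); they miss things now and then, are a little off and sometimes report something else, mostly with a low value. They report only what shows in the picture. A call takes as long as a camera call.
- models.spot_in(query, camera): "position" ([column, row] in pixels, amid what is visible of it).
- models.tip_of(query, camera): "position" ([column, row] in pixels: a listed point, or the origin of a listed thing).
The state is a dict: "time_s": time; "joint_positions": joint angles; "qvel": joint speeds; "tau": joint torques, N m; "position": TCP position; "tcp_rot": TCP orientation; "force": force on the tool from outside, world axes, zero at the start; "moment": the same for the moment, N m; "opening": opening from 0.0 (shut) to 1.0 (fully open); "grasp_force": force on a finger pad.
Only numpy, scipy, OpenCV 4.12 (cv2) and the standard library are available. Lean on these libraries where they do the work, as an engineer would, in place of code of your own. Each camera call takes 0.05 s, during which the arm holds its last target. There are 200 camera calls.

## Working session

There is one attempt and no reset: what is moved stays moved. The work goes in short steps, Python scripts to look and compute and a shell command to move; the robot and the scene stay as the last step left them, time stands still between calls to the robot, and variables do not carry over. Pictures are saved under pics/ and viewed, at most 10 in all, crops included, and the job is handed in when it is done.

```bash
mkdir -p pics; cat > h.py <<'E'
import numpy as np, cv2
from rig import bot, cams, models
def world(cam,px,depth):
    c=cams.calibration(cam);K,R,t=map(np.array,(c["mtx"],c["R"],c["t"]))
    u,v=px; p=np.linalg.inv(K)@[u,v,1]*depth
    return R.T@(p-t.ravel())
def plane(cam,px,z):
    c=cams.calibration(cam);K,R,t=map(np.array,(c["mtx"],c["R"],c["t"]))
    d=R.T@np.linalg.inv(K)@[px[0],px[1],1]; o=-R.T@t.ravel()
    return o+d*(z-o[2])/d[2]
E
python3 - <<'E'
from h import *
np.set_printoptions(precision=4,suppress=True)
I={}
for n in("top","scene"):
    im,d=cams.capture(n);cv2.imwrite(f"pics/{n}0.png",im);np.save(f"{n}0.npy",d)
    for q in("pale_center","dark_center","magazine"):
        z={"magazine":0}.get(q,.012)
        for r in models.tip_of(q,n)[:3]: print(n,q,r,plane(n,r["position"],z))
s=bot.read_state();print(s)
E
```

```text
top pale_center {'position': [200.5, 149.4], 'conf': 0.95} [0.6139 0.0853 0.012 ]
top dark_center {'position': [209.5, 224.2], 'conf': 0.82} [0.4756 0.063  0.012 ]
top magazine {'position': [342.3, 200.3], 'conf': 0.9} [ 0.5294 -0.1834  0.    ]
top magazine {'position': [203.6, 150.4], 'conf': 0.72} [0.615  0.0802 0.    ]
scene pale_center {'position': [303.8, 237.8], 'conf': 0.88} [0.6053 0.0872 0.012 ]
scene dark_center {'position': [278.9, 187.7], 'conf': 0.66} [0.4723 0.068  0.012 ]
scene magazine {'position': [157.6, 226.9], 'conf': 0.76} [ 0.5278 -0.1768  0.    ]
{'time_s': 0.4, 'joint_positions': array([ 66.1481,  30.2338,  82.098 ,   0.0007,  67.6893, -10.2279]), 'qvel': array([-0.0115, -0.0813, -0.1069,  0.0507,  0.0069, -0.0255]), 'tau': array([ -0.0001, -43.9505, -17.6657,   0.0633,   0.053 ,  -0.0001]), 'position': array([0.1471, 0.6073, 0.2474]), 'tcp_rot': array([[-0.9719,  0.2356, -0.0002],
       [ 0.2356,  0.9719, -0.0003],
       [ 0.0001, -0.0004, -1.    ]]), 'force': array([ 0.2667, -0.1173, -0.3097]), 'moment': array([-0.033 ,  0.0141,  0.0361]), 'grasp_force': 0.0, 'opening': 0.9993664568885914}
```

View pics/top0.png

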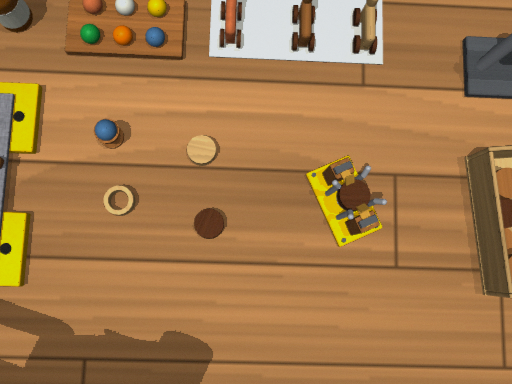

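View pics/scene0.png

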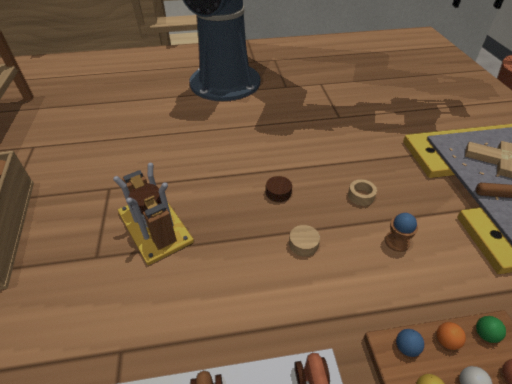

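The top view shows the pale blank at (201,149), the loose dark blank at (209,223), the ring at (119,200) and the magazine around (344,200), turned. The scene view agrees. Next I'll refine the pale blank and the magazine's pose.

```bash
python3 - <<'E'
from h import *
np.set_printoptions(precision=4,suppress=True)
def cloud(n,u0,u1,v0,v1):
    im=cv2.imread(f"pics/{n}0.png");d=np.load(f"{n}0.npy")
    vv,uu=np.mgrid[v0:v1,u0:u1];vv=vv.ravel();uu=uu.ravel();D=d[vv,uu]
    c=cams.calibration(n);K,R,t=map(np.array,(c["mtx"],c["R"],c["t"]))
    P=(np.linalg.inv(K)@np.stack([uu,vv,np.ones_like(uu)])*D).T
    W=(P-t.ravel())@R
    return W,cv2.cvtColor(im,cv2.COLOR_BGR2HSV)[vv,uu].astype(int),D>0
for n,bp,bm in(("top",(180,225,128,172),(298,392,148,252)),("scene",(282,328,220,260),(110,200,155,268))):
    W,H,ok=cloud(n,*bp)
    m=ok&(W[:,2]>.018)&(W[:,2]<.032);q=W[m]
    (c,r)=cv2.minEnclosingCircle(q[:,:2].astype(np.float32))
    print(n,"pale",m.sum(),np.median(q,0),q[:,:2].mean(0),c,r, "floor z",np.median(W[ok&(W[:,2]<.012),2]))
    W,H,ok=cloud(n,*bm)
    y=ok&(H[:,0]>20)&(H[:,0]<35)&(H[:,1]>180)&(H[:,2]>90)
    q=W[y];q=q[q[:,2]<.03];z=np.median(q[:,2])
    rc=cv2.minAreaRect(q[:,:2].astype(np.float32));print(" base",y.sum(),z,rc)
    k=ok&(W[:,2]>.08)&(W[:,2]<.096);b=k&(H[:,2]<110)
    q=W[b];print(" inside dark",b.sum(),np.median(q,0),cv2.minEnclosingCircle(q[:,:2].astype(np.float32)))
    # rods: high points
    q=W[ok&(W[:,2]>.112)];print(" high",len(q), cv2.minAreaRect(q[:,:2].astype(np.float32)) if len(q)>3 else "")
E
python3 -c "
import cv2
a=cv2.imread('pics/top0.png')[145:255,295:395];cv2.imwrite('pics/m.png',cv2.resize(a,None,fx=5,fy=5,interpolation=2))"
```

```text
top pale 664 [0.6117 0.0839 0.0241] [0.6118 0.0838] (0.6123713254928589, 0.0839378610253334) 0.027093736454844475 floor z 0.00022592644418173034
 base 1631 0.012223241941076263 ((0.5297925472259521, -0.18474812805652618), (0.15038596093654633, 0.09396643191576004), 25.175064086914062)
 inside dark 901 [ 0.5279 -0.1823  0.0902] ((0.5214341282844543, -0.16811875998973846), 0.062078483402729034)
 high 192 ((0.5279445648193359, -0.18332913517951965), (0.06991386413574219, 0.06978099048137665), 24.798433303833008)
scene pale 641 [0.6152 0.0843 0.0251] [0.6146 0.0843] (0.611743152141571, 0.08470236510038376) 0.027810484170913696 floor z 0.001325659430630452
 base 3 0.006561051190335946 ((0.5981157422065735, -0.15548543632030487), (0.00043888483196496964, 0.051730524748563766), 26.600772857666016)
 inside dark 953 [ 0.5349 -0.1779  0.0905] ((0.5315477252006531, -0.18376173079013824), 0.06432907283306122)
 high 197 ((0.5289404392242432, -0.18194551765918732), (0.06854931265115738, 0.06985671818256378), 25.090478897094727)
```

View pics/m.png

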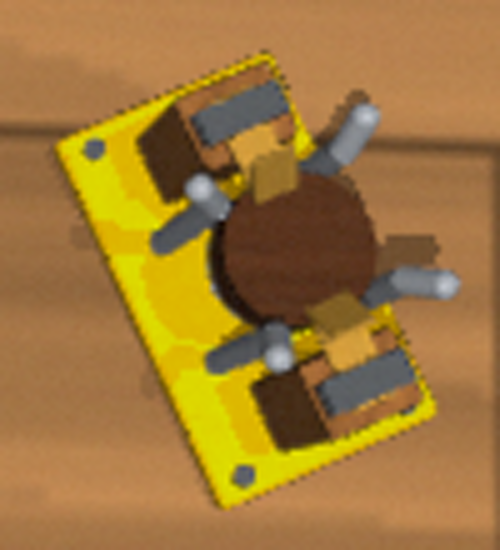

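The crop shows the magazine's long axis running from lower right to upper left, so yaw is +25° with its centre near (0.529,-0.183). The ±y sides are open, and the dark blank is at about (295,245) in the crop. I'll move above the pale blank with the jaws turned to the magazine's y axis (+38.6°).

```bash
python3 -m handwheel '[[0.24,-0.27,0,0,0,0.337],[0.24,-0.27,0,0,0,0.337],[0.24,-0.27,0,0,0,0.337],[0.24,-0.27,0,0,0,0.337],[0.24,-0.27,0,0,0,0.337],[0.24,-0.27,0,0,0,0.337],[0.24,-0.27,0,0,0,0.337],[0.24,-0.27,0,0,0,0.337]]' 1
```

```text
time_s: 1.07
position: [0.3609, 0.3668, 0.2478]
tcp_rot: [[-0.906, -0.423, 0.001], [-0.423, 0.906, 0.0], [-0.001, 0.0, -1.0]]
force: [-0.4, 1.1, 0.6]
opening: 1.004
grasp_force: 0.0
```

```bash
python3 -m handwheel '[[0.243,-0.278,-0.05,0,0,0],[0.243,-0.278,-0.05,0,0,0],[0.243,-0.278,-0.05,0,0,0],[0.243,-0.278,-0.05,0,0,0],[0.243,-0.278,-0.05,0,0,0],[0.243,-0.278,-0.05,0,0,0],[0.243,-0.278,-0.05,0,0,0],[0.243,-0.278,-0.05,0,0,0]]'; python3 -m handwheel '[[0,0,0,0,0,0],[0,0,0,0,0,0],[0,0,0,0,0,0],[0,0,0,0,0,0],[0,0,0,0,0,0],[0,0,0,0,0,0],[0,0,0,0,0,0],[0,0,0,0,0,0]]'
```

```text
time_s: 1.73
position: [0.5785, 0.1177, 0.2027]
tcp_rot: [[-0.907, -0.422, 0.0], [-0.422, 0.907, 0.0], [-0.0, 0.0, -1.0]]
force: [0.8, 0.4, 0.1]
opening: 1.0
grasp_force: 0.0
time_s: 2.4
position: [0.577, 0.1203, 0.2031]
tcp_rot: [[-0.906, -0.424, 0.0], [-0.424, 0.906, 0.0], [-0.0, -0.0, -1.0]]
force: [-0.6, 0.5, -0.0]
opening: 0.998
grasp_force: 0.0
```

```bash
python3 -m handwheel '[[0.035,-0.036,0,0,0,0],[0.035,-0.036,-0.02,0,0,0],[0.035,-0.036,-0.05,0,0,0],[0.035,-0.036,-0.08,0,0,0],[0.035,-0.036,-0.11,0,0,0],[0.035,-0.036,-0.13,0,0,0],[0.035,-0.036,-0.13,0,0,0],[0.035,-0.036,-0.13,0,0,0]]'
python3 - <<'E'
from h import *
im,d=cams.capture("top");cv2.imwrite("pics/t1.png",cv2.resize(im[90:210,130:270],None,fx=4,fy=4))
print(bot.read_state()["position"])
E
```

```text
time_s: 3.07
position: [0.6116, 0.0838, 0.072]
tcp_rot: [[-0.906, -0.423, -0.003], [-0.423, 0.906, 0.0], [0.002, 0.001, -1.0]]
force: [0.2, -0.2, 0.2]
opening: 0.997
grasp_force: 0.0
[0.61282627 0.08371518 0.07337682]
```

View pics/t1.png

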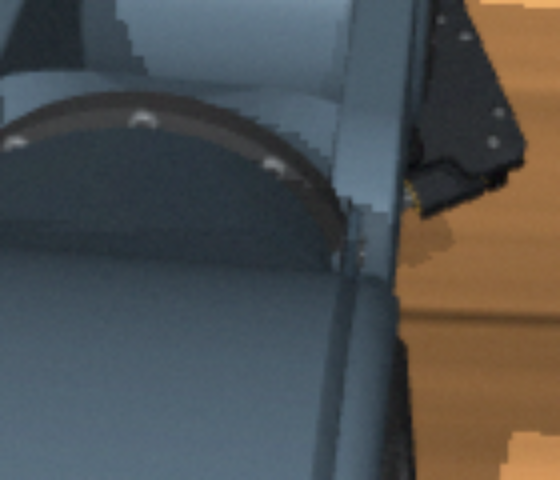

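The arm hides the blank here (only the gripper's edge at about (470,180) shows), but the TCP is on the measured centre. Descending and closing.

```bash
python3 -m handwheel '[[0,0,-0.02,0,0,0],[0,0,-0.035,0,0,0],[0,0,-0.046,0,0,0],[0,0,-0.046,0,0,0],[0,0,-0.046,0,0,0],[0,0,-0.046,0,0,0],[0,0,-0.046,0,0,0],[0,0,-0.046,0,0,0]]'
python3 -m handwheel '[[0,0,0,0,0,0],[0,0,0,0,0,0],[0,0,0,0,0,0],[0,0,0,0,0,0],[0,0,0,0,0,0],[0,0,0,0,0,0],[0,0,0,0,0,0],[0,0,0,0,0,0]]' -1
```

```text
time_s: 3.78
position: [0.613, 0.0835, 0.0279]
tcp_rot: [[-0.906, -0.423, 0.002], [-0.423, 0.906, -0.0], [-0.002, -0.001, -1.0]]
force: [0.0, -0.3, 0.5]
opening: 1.001
grasp_force: 0.0
time_s: 4.45
position: [0.6122, 0.0836, 0.0268]
tcp_rot: [[-0.906, -0.422, -0.0], [-0.422, 0.906, 0.0], [0.0, 0.0, -1.0]]
force: [0.5, 0.4, -1.0]
opening: 0.614
grasp_force: 30.0
```

```bash
python3 -m handwheel '[[0,0,0.03,0,0,0],[0,0,0.06,0,0,0],[0,0,0.1,0,0,0],[0,0,0.14,0,0,0],[0,0,0.17,0,0,0],[0,0,0.18,0,0,0],[0,0,0.18,0,0,0],[0,0,0.18,0,0,0]]'
python3 -m handwheel '[[-0.01,-0.03,0,0,0,0],[-0.02,-0.065,0,0,0,0],[-0.031,-0.1,0,0,0,0],[-0.042,-0.135,0,0,0,0],[-0.053,-0.17,0,0,0,0],[-0.064,-0.205,0,0,0,0],[-0.074,-0.238,0,0,0,0],[-0.083,-0.267,0,0,0,0]]'
python3 -m handwheel '[[0,0,0,0,0,0],[0,0,0,0,0,0],[0,0,0,0,0,0],[0,0,0,0,0,0],[0,0,0,0,0,0],[0,0,0,0,0,0],[0,0,0,0,0,0],[0,0,0,0,0,0]]'
python3 - <<'E'
from h import *
im,d=cams.capture("scene");cv2.imwrite("pics/s1.png",cv2.resize(im[90:280,80:280],None,fx=3,fy=3));np.save("s1.npy",d)
for r in models.tip_of("pale_center","scene")[:2]: print(r,plane("scene",r["position"],.195))
print(bot.read_state()["position"])
E
```

```text
time_s: 5.12
position: [0.6117, 0.0835, 0.2063]
tcp_rot: [[-0.906, -0.422, -0.001], [-0.422, 0.906, -0.0], [0.001, 0.0, -1.0]]
force: [-0.1, -0.8, -0.4]
opening: 0.613
grasp_force: 30.0
time_s: 5.78
position: [0.5268, -0.1847, 0.2037]
tcp_rot: [[-0.907, -0.422, -0.005], [-0.422, 0.907, 0.003], [0.004, 0.005, -1.0]]
force: [-0.0, -0.1, 0.2]
opening: 0.613
grasp_force: 30.0
time_s: 6.45
position: [0.5295, -0.1828, 0.2069]
tcp_rot: [[-0.906, -0.424, 0.0], [-0.424, 0.906, -0.0], [-0.0, -0.0, -1.0]]
force: [0.2, -0.6, -0.3]
opening: 0.615
grasp_force: 30.0
{'position': [128.5, 146.9], 'conf': 0.72} [ 0.53124133 -0.1815273   0.195     ]
[ 0.52945298 -0.18309639  0.20696624]
```

View pics/s1.png

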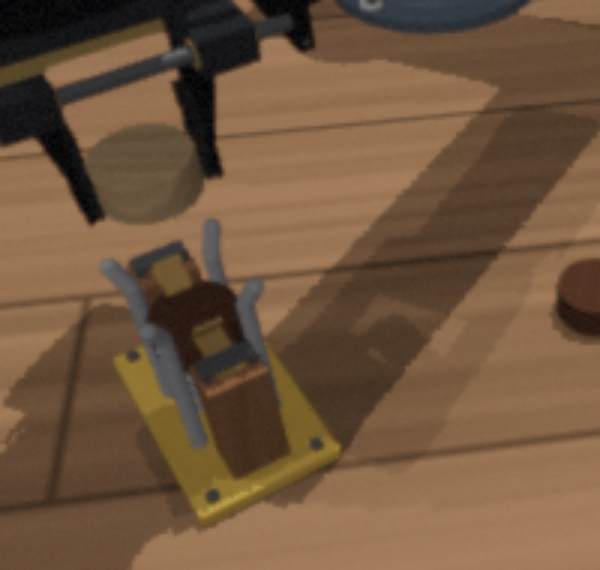

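The picture shows the blank held flat at (145,175), between the fingers and above the mouth at (190,310), with finger spacing lined up with the open sides. Lowering it onto the slopes.

```bash
python3 -m handwheel '[[0,0,-0.02,0,0,0],[0,0,-0.04,0,0,0],[0,0,-0.055,0,0,0],[0,0,-0.065,0,0,0],[0,0,-0.072,0,0,0],[0,0,-0.078,0,0,0],[0,0,-0.079,0,0,0],[0,0,-0.079,0,0,0]]'
```

```text
time_s: 7.22
position: [0.5293, -0.1835, 0.1279]
tcp_rot: [[-0.906, -0.423, -0.0], [-0.423, 0.906, -0.0], [0.0, 0.0, -1.0]]
force: [-0.7, 1.1, 0.2]
opening: 0.615
grasp_force: 30.0
```

```bash
python3 -m handwheel '[[0,0,0,0,0,0],[0,0,0,0,0,0],[0,0,0,0,0,0],[0,0,0,0,0,0],[0,0,0,0,0,0],[0,0,0,0,0,0],[0,0,0,0,0,0],[0,0,0,0,0,0]]'
```

```text
time_s: 7.88
position: [0.5293, -0.1835, 0.1279]
tcp_rot: [[-0.906, -0.423, 0.0], [-0.423, 0.906, -0.0], [-0.0, -0.0, -1.0]]
force: [-1.1, -1.1, 1.5]
opening: 0.615
grasp_force: 30.0
```

Release, then rise straight up.

```bash
python3 -m handwheel '[[0,0,0,0,0,0],[0,0,0,0,0,0],[0,0,0,0,0,0],[0,0,0,0,0,0],[0,0,0,0,0,0],[0,0,0,0,0,0],[0,0,0,0,0,0],[0,0,0,0,0,0]]' 1
python3 -m handwheel '[[0,0,0.02,0,0,0],[0,0,0.04,0,0,0],[0,0,0.06,0,0,0],[0,0,0.075,0,0,0],[0,0,0.075,0,0,0],[0,0,0.075,0,0,0],[0,0,0.075,0,0,0],[0,0,0.075,0,0,0]]'
python3 -m handwheel '[[0,0,0,0,0,0],[0,0,0,0,0,0],[0,0,0,0,0,0],[0,0,0,0,0,0],[0,0,0,0,0,0],[0,0,0,0,0,0],[0,0,0,0,0,0],[0,0,0,0,0,0]]' -1
python3 - <<'E'
from h import *
im,d=cams.capture("scene");cv2.imwrite("pics/s2.png",cv2.resize(im[90:280,80:280],None,fx=3,fy=3))
for r in models.tip_of("pale_center","scene")[:2]: print(r,plane("scene",r["position"],.113))
E
```

```text
time_s: 8.55
position: [0.5293, -0.1835, 0.1278]
tcp_rot: [[-0.906, -0.423, 0.0], [-0.423, 0.906, -0.0], [-0.0, -0.0, -1.0]]
force: [0.9, -0.1, 0.3]
opening: 0.989
grasp_force: 0.0
time_s: 9.22
position: [0.5285, -0.183, 0.2015]
tcp_rot: [[-0.906, -0.422, -0.002], [-0.422, 0.906, 0.001], [0.002, 0.002, -1.0]]
force: [-0.1, 1.1, 0.2]
opening: 1.002
grasp_force: 0.0
time_s: 9.88
position: [0.5293, -0.1835, 0.2029]
tcp_rot: [[-0.906, -0.423, 0.0], [-0.423, 0.906, -0.0], [-0.0, -0.0, -1.0]]
force: [0.4, 0.2, 0.5]
opening: 0.478
grasp_force: 0.0
{'position': [138.3, 183.6], 'conf': 0.76} [ 0.52503584 -0.18657498  0.113     ]
```

View pics/s2.png

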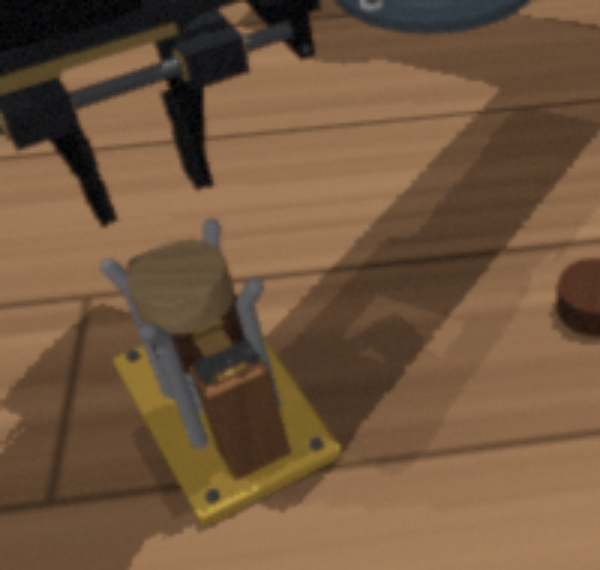

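The blank rests on the mouth at (180,285), flat and between the rods. I'll finish closing and come down to just above it.

```bash
python3 -m handwheel '[[0,0,0,0,0,0],[0,0,0,0,0,0],[0,0,0,0,0,0],[0,0,0,0,0,0],[0,0,0,0,0,0],[0,0,0,0,0,0],[0,0,0,0,0,0],[0,0,0,0,0,0]]'
python3 -m handwheel '[[0,0,-0.02,0,0,0],[0,0,-0.035,0,0,0],[0,0,-0.042,0,0,0],[0,0,-0.048,0,0,0],[0,0,-0.052,0,0,0],[0,0,-0.056,0,0,0],[0,0,-0.056,0,0,0],[0,0,-0.056,0,0,0]]'
```

```text
time_s: 10.65
position: [0.5293, -0.1835, 0.2028]
tcp_rot: [[-0.906, -0.422, 0.0], [-0.422, 0.906, -0.0], [-0.0, -0.0, -1.0]]
force: [0.3, -0.3, -0.9]
opening: 0.005
grasp_force: 0.0
time_s: 11.32
position: [0.5296, -0.1836, 0.1471]
tcp_rot: [[-0.906, -0.423, 0.001], [-0.423, 0.906, -0.0], [-0.0, -0.001, -1.0]]
force: [-0.0, 0.2, -0.4]
opening: 0.004
grasp_force: 0.0
```

```bash
python3 -m handwheel '[[0,0,-0.003,0,0,0],[0,0,-0.006,0,0,0],[0,0,-0.009,0,0,0],[0,0,-0.012,0,0,0],[0,0,-0.015,0,0,0],[0,0,-0.018,0,0,0],[0,0,-0.02,0,0,0],[0,0,-0.02,0,0,0]]'
```

```text
time_s: 11.98
position: [0.5297, -0.1836, 0.1264]
tcp_rot: [[-0.906, -0.423, 0.001], [-0.423, 0.906, -0.0], [-0.0, -0.001, -1.0]]
force: [2.2, -0.4, 1.8]
opening: 0.003
grasp_force: 1.1
```

```bash
python3 -m handwheel '[[0,0,-0.003,0,0,0],[0,0,-0.006,0,0,0],[0,0,-0.009,0,0,0],[0,0,-0.012,0,0,0],[0,0,-0.015,0,0,0],[0,0,-0.017,0,0,0],[0,0,-0.018,0,0,0],[0,0,-0.018,0,0,0]]'
```

```text
time_s: 12.65
position: [0.5297, -0.1837, 0.1087]
tcp_rot: [[-0.906, -0.422, 0.001], [-0.422, 0.906, -0.0], [-0.001, -0.001, -1.0]]
force: [1.6, -0.3, 3.9]
opening: 0.005
grasp_force: 2.4
```

```bash
python3 -m handwheel '[[0,0,-0.001,0,0,0],[0,0,-0.002,0,0,0],[0,0,-0.002,0,0,0],[0,0,-0.002,0,0,0],[0,0,-0.002,0,0,0],[0,0,-0.002,0,0,0],[0,0,-0.002,0,0,0],[0,0,-0.002,0,0,0]]'
python3 -m handwheel '[[0,0,0.01,0,0,0],[0,0,0.03,0,0,0],[0,0,0.06,0,0,0],[0,0,0.09,0,0,0],[0,0,0.12,0,0,0],[-0.02,0.04,0.13,0,0,0],[-0.04,0.08,0.13,0,0,0],[-0.04,0.12,0.13,0,0,0]]'
python3 -m handwheel '[[0,0.04,0,0,0,0],[0,0.08,0,0,0,0],[0,0.12,0,0,0,0],[0,0.16,0,0,0,0],[0,0.16,0,0,0,0],[0,0.16,0,0,0,0],[0,0.16,0,0,0,0],[0,0.16,0,0,0,0]]'
python3 - <<'E'
from h import *
im,d=cams.capture("scene");cv2.imwrite("pics/s3.png",cv2.resize(im[120:280,80:280],None,fx=4,fy=3.7))
for r in models.tip_of("pale_center","scene")[:2]:
    u,v=map(int,r["position"]);print(r,plane("scene",r["position"],.078),world("scene",(u,v),d[v,u]))
E
```

```text
time_s: 13.32
position: [0.5296, -0.1837, 0.107]
tcp_rot: [[-0.906, -0.422, 0.001], [-0.422, 0.906, -0.0], [-0.001, -0.001, -1.0]]
force: [2.0, -0.1, 5.2]
opening: 0.006
grasp_force: 2.5
time_s: 13.98
position: [0.485, -0.0672, 0.2369]
tcp_rot: [[-0.908, -0.42, -0.006], [-0.42, 0.908, 0.001], [0.005, 0.004, -1.0]]
force: [0.1, 0.1, -0.5]
opening: 0.005
grasp_force: 0.0
time_s: 14.65
position: [0.489, 0.0906, 0.2365]
tcp_rot: [[-0.907, -0.421, -0.002], [-0.421, 0.907, -0.001], [0.002, 0.0, -1.0]]
force: [-0.1, 0.6, 0.5]
opening: 0.009
grasp_force: 0.0
{'position': [142.7, 196.8], 'conf': 0.94} [ 0.52190175 -0.1873892   0.078     ] [ 0.53285481 -0.18499216  0.09080029]
```

View pics/s3.png

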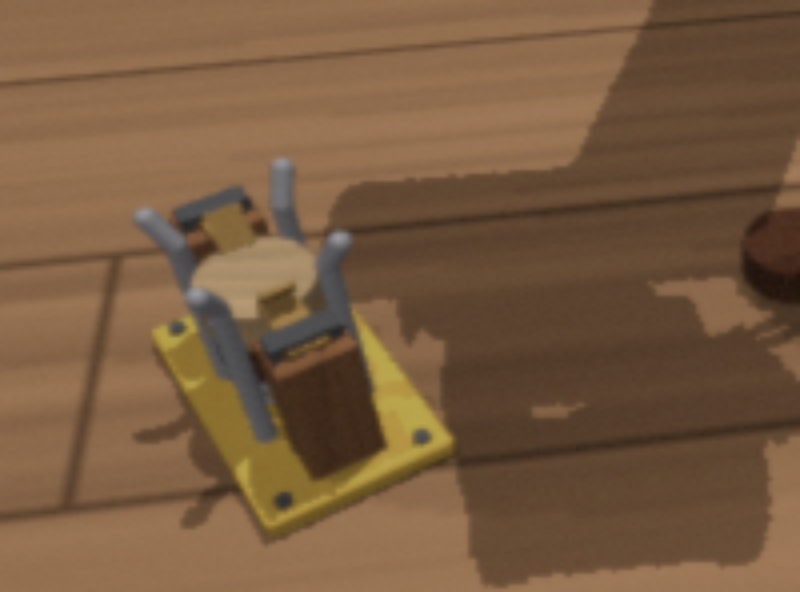

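The near catch at (280,295) lies over the blank. The far one at (230,225) is less clear, so I'll check the tilt and the top view.

```bash
python3 - <<'E'
from h import *
np.set_printoptions(precision=4,suppress=True)
im,d=cams.capture("top");cv2.imwrite("pics/t3.png",cv2.resize(im[145:255,295:395],None,fx=5,fy=5,interpolation=2))
c=cams.calibration("top");K,R,t=map(np.array,(c["mtx"],c["R"],c["t"]))
vv,uu=np.mgrid[160:235,320:385];vv=vv.ravel();uu=uu.ravel()
W=((np.linalg.inv(K)@np.stack([uu,vv,np.ones_like(uu)])*d[vv,uu]).T-t.ravel())@R
a=np.radians(25);L=(W[:,:2]-[.5288,-.183])@np.array([[np.cos(a),-np.sin(a)],[np.sin(a),np.cos(a)]])
for lo in range(-28,28,8):
    m=(L[:,0]*1e3>lo)&(L[:,0]*1e3<lo+8)
    print(lo,"middle z",np.median(W[m&(abs(L[:,1])<.006),2]),"sides z",np.median(W[m&(abs(L[:,1])>.011)&(abs(L[:,1])<.017),2]))
E
```

```text
-28 middle z 0.09705184615016318 sides z 0.08967533640815503
-20 middle z 0.09006425099813724 sides z 0.08974265884104005
-12 middle z 0.09079837141426263 sides z 0.08998944491311295
-4 middle z 0.09046069975238671 sides z 0.09043708668194322
4 middle z 0.09030288097332272 sides z 0.09041499214189305
12 middle z 0.09006819066920876 sides z 0.09015169859192797
20 middle z 0.0990176715818956 sides z 0.09017781806662012
```

View pics/t3.png

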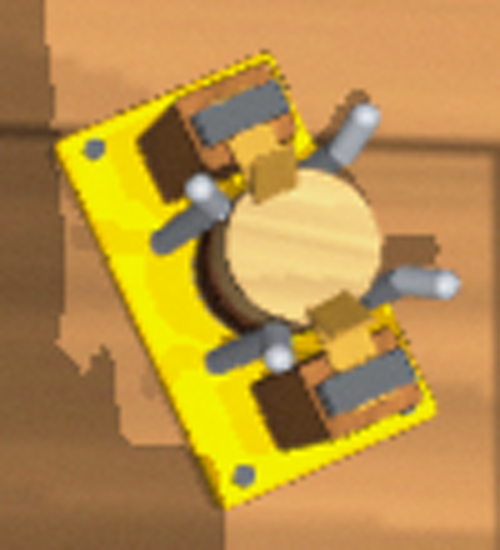

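The top view shows both catches, at (272,175) and (340,320), lying over the pale blank. Its top is flat at 90 mm and the robot is clear, so I'm handing in.

```bash
python3 -c "
from rig import bot
print(bot.hand_in())"
```

```text
the job is handed in; nothing more can be done
None
```

The pale blank is pressed into the magazine and sits flat under both brass catches, top at 90 mm, with the arm clear and the loose dark blank not touched; I handed the job in at about 15 s, and no verdict was returned.

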